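# Find the concealed battery-door release on the power pack

## Robot

A 7-joint arm with a two-finger parallel gripper is mounted at the origin on the work surface. World frame = base frame: x ahead of the robot, y to its left, z up, the work surface at z = 0. Lengths are in m, angles in rad, forces in N, time in s.
With the tool pointing down it reaches from about 0.4 to 0.85 m from the base axis. Payload 10.4 kg.
Tool frame: the origin (TCP) lies at the very end of the fingers, on their centre line; the grasp point (between the pads) lies 19 mm behind it (manip.grip_depth is the distance from the TCP to the grasp point, in m); z points along the fingers, y is the direction in which the jaws open and shut (so a half turn about z gives the same grasp; the last joint's range is limited). The gripper opens to 85 mm and grips with 20 to 120 N. Pads are 22 mm wide; open, the fingers measure 114 mm over their backs; the gripper's body (76 mm by 85 mm) begins 54 mm behind the grasp point. The pads swing forward as they close: fully open they stand 13 mm farther back than shut.
Start: joints at [1.081, 0.332, -0.065, 1.46, 0.022, 1.35, -0.088], TCP at [0.281, -0.558, 0.231] pointing down, gripper open.
Joint ranges: [-2.6, 2.6], [-0.5, 2.12], [-1.47, 1.34], [0.16, 2.42], [-1.27, 4.41], [0.06, 2.06], [-2.6, 2.6]. Speed limits (rad/s): [2.22, 2.22, 2.79, 2.79, 3.14, 3.14, 3.14].

## Interface

Orientations are given as a unit quaternion [x, y, z, w].
In Python, from workcell import manip gives the robot as it stands.
- The arm moves only by the tool step_arm, never from a script. Its argument "motion" is a list of rows, each a list of 6 numbers: the shift along the tool's x, y, z in mm, then the turn, a rotation vector about the tool's x, y, z in degrees. A call has 1 to 20 rows; each row shifts and turns the pose as measured when the row begins, along the tool's axes as they then stand; what a row does not reach is not made up. A row lasts 1/8 s, in which the tool goes at most 62.5 mm and 10.7 degrees, less where a joint would pass 70% of its speed; a pose out of reach is approached as far as the arm can. A call with a gripper value outside its range is refused whole. "jaw" is the finger opening in mm, from 0 to 85.4, set as the call begins (left out, the last holds). The fingers move at their own pace and stop on an object; "force" is the grip in N (left out, the last holds). Time passes only in rows, so rows that do not move let the fingers close. It gives the time, the measured TCP pose, the force and the opening at its end, in the units of the state.
- manip.get_obs(): the state, without advancing time (a new reading comes with each control period).
- manip.camera(name): name is "scene" or "top"; returns the picture (384x512x3 uint8, blue, green, red); there is no depth.
- manip.camera_info(name): a dict with "camera_matrix" (3x3 intrinsics, pixels), "R" (3x3) and "t" (3): a world point X has camera coordinates R X + t. Camera axes: x right, y down, z forward; pixel columns grow to the right and rows downward; lengths in m; the calibration is good to about 2 mm. A picture is of the moment at which its call begins. camera_info takes no time and is no camera call.
- manip.hand_in(): hands the job in, once; it reports no verdict.
The state is a dict: "clock": time; "joint_pos": joint angles; "joint_velocities": joint speeds; "tau": joint torques, N m; "position": TCP position; "ee_rot": TCP orientation; "ft_force": force on the tool from outside, world axes, zero at the start; "torque": the same for the moment, N m; "grip_width": opening from 0.0 (shut) to 1.0 (fully open).
Only numpy, scipy, OpenCV 4.12 (cv2) and the standard library are available. Lean on these libraries where they do the work, as an engineer would, in place of code of your own. Each camera call takes 0.05 s, during which the arm holds its last target.

## Task

The battery door in the top of the grey power pack is held by a concealed catch: of the six identical flush square covers beside the door, one is the release and gives way under a fingertip, while the other five are solid, and they cannot be told apart by eye. Feel over the covers with the fingertips, press the one that gives until the battery door springs open, then let it come back up and draw the hand clear, leaving the door standing open. Only press: pick nothing up, and leave the spare battery, banana, tape roll and paper cup beside the pack where they are.

Things in the scene. Friction and masses are not known exactly. Their poses are not given: they have to be found in the camera images.
- pack: Fixed grey power pack, 304 (x) by 248 (y) by 130 mm high, flat top. Origin on the table under the middle of the six covers; x points from the covers to the battery door, z up; it spans x -89..215, y -124..124 mm. The covers are 44 mm squares, sides along x and y, centred at x = -31 and 31, y = -62, 0 and 62 mm, faces at z = 128.5 mm (1.5 mm below the top), in 47 mm square holes.
- panel (a point): Middle of the group of six covers on the pack's flat top (130 mm above the table), with the pack's axes. 15 mm wide bars of the top part the covers' holes. Five covers are rigid; one, in a different place each run, is the sprung release. Shut fingertips fit into a hole to push the cover down.
- release (a joint): How far the release cover is pressed: 0 m at rest, 0.007 m fully down. About 2 N starts it and about 5.5 N takes it fully down; it springs back when let go. The catch frees the door at about 0.005 m.
- door (a joint): Angle of the battery door: 0 rad shut (flush, no edge to pull); once freed, a spring lifts it within a second to its stop at 0.7 rad, where it stays. A flat grey leaf 113 by 194 by 6 mm hinged along y at pack x = 83 mm, beside the covers; its free edge is the far one, so it does not swing over the covers.
- door_edge (a point): Middle of the free edge of the battery door, on its upper side: at pack x = 199 mm, z = 130 mm when shut, about 75 mm higher when open.
- spare_battery: Bystander: loose blue battery block 120 x 60 x 42 mm high lying beside the pack on its +y side; origin under its centre.
- banana: Bystander: a loose banana, about 180 mm long, 34 mm high, beside the pack on its -y side; origin under its middle.
- tape: Bystander: a loose roll of brown tape standing flat, 90 mm across, 45 mm high, beside the pack on its -y side; origin under its centre.
- cup: Bystander: a loose paper cup, 76 mm across the rim, 95 mm high, beside the pack on its +y side; origin under its centre.

How it is judged:
On the way:
1. the release cover is pressed down by the fingers, at least 3 mm (value of joint release above 0.003 m), for 0.05 s.
At the end, for the whole second after the job is handed in: The battery door stands open (more than 0.5 rad of its 0.7 rad), the release cover has come back up (less than 1.5 mm down), and the spare battery, banana, tape roll and cup are each within 30 mm of their place at the start (value of joint door above 0.5 rad and value of joint release below 0.0015 m and distance of each of spare_battery, banana, tape, cup from where it was at the start of the episode below 0.03 m); the robot touches nothing.
It fails at once if the spare battery, banana, tape roll or cup is lifted, carried or pushed more than 30 mm from its place (distance of any of spare_battery, banana, tape, cup from where it was at the start of the episode above 0.03 m).
It also fails if it takes over 51 s, if anything falls off the work surface, if the arm or the gripper's body presses on something with over 40 N, if the wrist force passes 120 N, or if a joint passes its speed limit or range.

## Working session

There is one attempt and no reset: what is moved stays moved. The work goes in short steps, Python scripts to look and compute and a tool call to move; the robot and the scene stay as the last step left them, time stands still between calls to the robot, and variables do not carry over. Pictures are saved under pics/ and viewed, and the job is handed in when it is done.

Besides the shell and the picture viewer there is one more tool, called after "Emit:" as a command line: name --pt "numbers of a row" for each row, then --argument value for the rest. step_arm: Moves the arm, as the interface text tells. Its arguments: {"type":"object","properties":{"motion":{"type":"array"},"jaw":{"type":"number"},"force":{"type":"number"}},"required":["motion"]}

```bash
mkdir -p pics; ls; python3 - <<'E'
from workcell import manip
import cv2,numpy as np
for n in("scene","top"):
    cv2.imwrite(f"pics/{n}0.png",manip.camera(n)); i=manip.camera_info(n); print(n,{k:np.round(v,4).tolist() for k,v in i.items() if k in("camera_matrix","R","t")})
print(manip.get_obs())
E
```

```text
pics
scene {'camera_matrix': [[480.7561, 0.0, 256.6046], [0.0, 480.7561, 185.2258], [0.0, 0.0, 1.0]], 'R': [[0.9903, -0.1387, -0.0091], [-0.1102, -0.7439, -0.6591], [0.0847, 0.6537, -0.752]], 't': [-0.5817, 0.185, 1.229]}
top {'camera_matrix': [[365.0156, 0.0, 261.977], [0.0, 365.0156, 190.0762], [0.0, 0.0, 1.0]], 'R': [[-0.015, -0.9994, 0.0306], [-0.9963, 0.0123, -0.0851], [0.0847, -0.0318, -0.9959]], 't': [0.0293, 0.6263, 0.8166]}
{'clock': 0.1, 'joint_pos': array([ 1.08138979,  0.33282528, -0.06471264,  1.46083029,  0.02160061,
        1.34988362, -0.08848132]), 'joint_velocities': array([-0.00028332, -0.00138956,  0.00266511, -0.0027309 , -0.00078337,
       -0.0012835 ,  0.00019237]), 'tau': array([ 1.30223278e-03, -6.26749349e+01,  4.94164356e-02, -3.92428207e+01,
        1.64727552e-02,  6.94282426e-03, -1.38901319e-05]), 'position': array([ 0.28113416, -0.55784361,  0.23059806]), 'ee_rot': array([ 9.72878985e-01,  2.31313835e-01, -1.69349996e-04, -6.02169057e-04]), 'ft_force': array([-0.63345999, -0.17175972, -0.18591438]), 'torque': array([-0.03314156, -0.01202344,  0.01265373]), 'grip_width': 1.0025201170456477}
```

View pics/scene0.png

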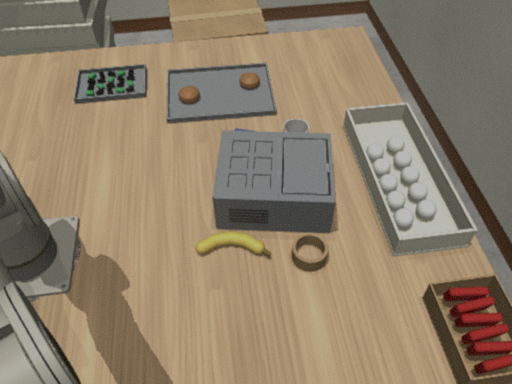

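View pics/top0.png

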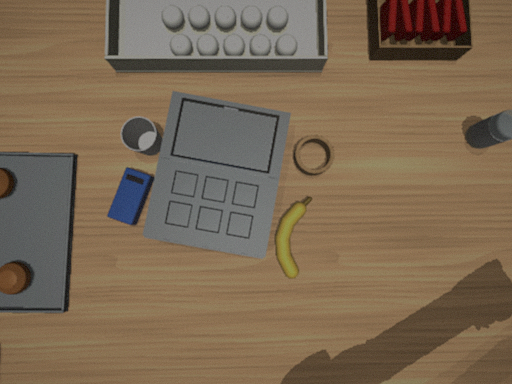

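The top view shows the covers at about (184,184), (215,189), (245,195), (179,214), (209,220) and (240,225), with the door above them near (225,135). I'll refine these positions and cast them onto z = 0.13.

```bash
cat > h.py <<'E'
from workcell import manip
import cv2,numpy as np
def ray(n,uv,z):
    i=manip.camera_info(n);K,R,t=[np.array(i[k]) for k in("camera_matrix","R","t")]
    uv=np.asarray(uv,float).reshape(-1,2)
    d=(np.linalg.inv(K)@np.c_[uv,np.ones(len(uv))].T).T@R; c=-R.T@t
    return c+d*((z-c[2])/d[:,2])[:,None]
E
python3 - <<'E'
from h import *
im=cv2.imread("pics/top0.png");g=cv2.cvtColor(im,cv2.COLOR_BGR2GRAY)
b=cv2.adaptiveThreshold(g,255,cv2.ADAPTIVE_THRESH_MEAN_C,cv2.THRESH_BINARY_INV,15,8)
cs,_=cv2.findContours(b,cv2.RETR_LIST,cv2.CHAIN_APPROX_NONE)
for c in cs:
    (x,y),(w,h),a=cv2.minAreaRect(c)
    if 140<x<290 and 90<y<260 and min(w,h)>15:print(np.round([x,y,w,h,a],1),ray("top",(x,y),.13).round(4))
im=cv2.imread("pics/scene0.png");g=cv2.cvtColor(im,cv2.COLOR_BGR2GRAY)
b=cv2.adaptiveThreshold(g,255,cv2.ADAPTIVE_THRESH_MEAN_C,cv2.THRESH_BINARY_INV,15,8)
cs,_=cv2.findContours(b,cv2.RETR_LIST,cv2.CHAIN_APPROX_NONE)
print("scene")
for c in cs:
    M=cv2.moments(c)
    if M["m00"]>150:
        x,y=M["m10"]/M["m00"],M["m01"]/M["m00"]
        if 215<x<340 and 130<y<200:print(np.round([x,y,M["m00"]],1),ray("scene",(x,y),.13).round(4))
E
```

```text
[239.3 224.6  21.8  21.9  10.6] [[0.549  0.0706 0.13  ]]
[239.3 224.6  24.7  24.7  10. ] [[0.5489 0.0706 0.13  ]]
[208.9 219.2  22.   22.2  10.3] [[0.5607 0.1312 0.13  ]]
[208.8 219.1  24.7  24.7  10.3] [[0.5608 0.1314 0.13  ]]
[288.6 238.7  25.6  75.7   7.2] [[ 0.5193 -0.0278  0.13  ]]
[178.4 213.7  22.2  22.4  11.3] [[0.5726 0.192  0.13  ]]
[178.2 213.7  24.9  24.9  10.3] [[0.5726 0.1924 0.13  ]]
[289.5 235.3  31.   84.6  10.2] [[ 0.5261 -0.0299  0.13  ]]
[244.9 194.4  21.8  21.7  10.3] [[0.6095 0.0586 0.13  ]]
[244.9 194.3  24.4  24.3  10.3] [[0.6098 0.0587 0.13  ]]
[214.8 188.9  21.9  21.9   9.5] [[0.6214 0.1193 0.13  ]]
[214.6 188.8  24.5  24.3  10.6] [[0.6216 0.1195 0.13  ]]
[184.5 183.4  22.   21.8  11.3] [[0.6332 0.1799 0.13  ]]
[184.4 183.2  24.3  24.5  11.3] [[0.6337 0.1802 0.13  ]]
[153.5 141.   19.3  35.1  28.9] [[0.7204 0.2427 0.13  ]]
[224.9 134.7  97.2  57.8  10.5] [[0.7324 0.0982 0.13  ]]
[224.7 135.  101.1  60.4  10.4] [[0.7318 0.0986 0.13  ]]
scene
[309.7 164.7 314.5] [[0.7421 0.0955 0.13  ]]
```

Emit:
step_arm --pt "20 -17 0 0 0 0" --pt "37 -31 0 0 0 0" --pt "37 -31 0 0 0 0" --pt "37 -31 0 0 0 0" --pt "37 -31 0 0 0 0" --pt "37 -31 0 0 0 0" --pt "37 -31 0 0 0 0" --pt "37 -31 0 0 0 0" --pt "37 -31 0 0 0 0" --pt "37 -31 0 0 0 0" --pt "37 -31 0 0 0 0" --pt "37 -31 0 0 0 0" --pt "37 -31 0 0 0 0" --pt "37 -31 0 0 0 0" --pt "0 0 0 0 0 9.5" --pt "0 0 0 0 0 9.5" --pt "0 0 0 0 0 9.5" --pt "0 0 0 0 0 9.5" --jaw 0 --force 40

```text
clock: 2.35
position: [0.5435, 0.0638, 0.2248]
ee_rot: [0.994, -0.108, -0.005, -0.002]
ft_force: [-0.7, -0.1, -0.2]
grip_width: 0.003
```

```bash
cat >> h.py <<'E'
from scipy.spatial.transform import Rotation as Ro
O=np.mean([[.549,.0706],[.5608,.1313],[.5726,.1922],[.6096,.0587],[.6215,.1194],[.6335,.18]],0)
W=np.array([[.549,.0706],[.5608,.1313],[.5726,.1922],[.6096,.0587],[.6215,.1194],[.6335,.18]])-O
L=np.array([[-31,-62],[-31,0],[-31,62],[31,-62],[31,0],[31,62]])/1000
psi=np.arctan2((L[:,0]*W[:,1]-L[:,1]*W[:,0]).sum(),(L*W).sum())
Rp=np.array([[np.cos(psi),-np.sin(psi)],[np.sin(psi),np.cos(psi)]])
C=O+L@Rp.T
def state():
    o=manip.get_obs();R=Ro.from_quat(o["ee_rot"]);p=o["position"]
    print("t",round(o["clock"],2),"p",p.round(4),"pack mm",(1000*(p[:2]-O)@Rp).round(1),"F",o["ft_force"].round(2),"g",round(o["grip_width"],3))
    # rotation error wanted: tool x = pack x, y = -pack y, z down
    T=np.c_[np.r_[Rp[:,0],0],np.r_[-Rp[:,1],0],[0,0,-1]]
    print("turn deg (tool)",np.degrees((R.inv()*Ro.from_matrix(T)).as_rotvec()).round(2))
    for k in range(6):
        print(k,(1000*R.inv().apply(np.r_[C[k],.1285]-p)).round(1))
E
python3 - <<'E'
from h import *
print(O,np.degrees(psi),np.abs(C-O-W).max()); state()
E
```

```text
[0.59116667 0.12536667] -11.095342542890798 0.00024207375879953252
t 2.35 p [0.5435 0.0638 0.2248] pack mm [-35.  -69.6] F [-0.65 -0.08 -0.16] g 0.003
turn deg (tool) [-0.17  0.64 -1.32]
0 [ 4.8 -7.4 96.2]
1 [  3.4 -69.4  96.4]
2 [   2.  -131.4   96.6]
3 [66.8 -8.8 95.6]
4 [ 65.4 -70.8  95.7]
5 [  64.  -132.8   95.9]
```

Emit:
step_arm --pt "5 -7 0 0 0.6 -1.3" --pt "0 0 30 0 0 0" --pt "0 0 30 0 0 0" --pt "0 0 20 0 0 0" --pt "0 0 0 0 0 0"

```text
clock: 2.98
position: [0.5512, 0.072, 0.1422]
ee_rot: [0.996, -0.085, 0.001, -0.002]
ft_force: [-0.3, 0.5, -0.6]
grip_width: 0.002
```

```bash
python3 - <<'E'
from h import *
for n in("scene","top"): cv2.imwrite(f"pics/{n}1.png",manip.camera(n))
a=cv2.imread("pics/top1.png")[150:270,130:290];b=cv2.imread("pics/scene1.png")[100:220,180:340]
cv2.imwrite("pics/c1.png",cv2.resize(np.vstack([a,b]),None,fx=2.4,fy=2.4))
state()
E
```

```text
t 3.08 p [0.5522 0.0722 0.1441] pack mm [-28.  -59.7] F [ 0.26  0.56 -0.06] g -0.001
turn deg (tool) [-0.25 -0.24  1.29]
0 [-3.1  2.3 15.5]
1 [ -1.7 -59.7  15.8]
2 [  -0.3 -121.7   16.1]
3 [58.9  3.7 15.8]
4 [ 60.3 -58.3  16.1]
5 [  61.7 -120.3   16.4]
```

View pics/c1.png

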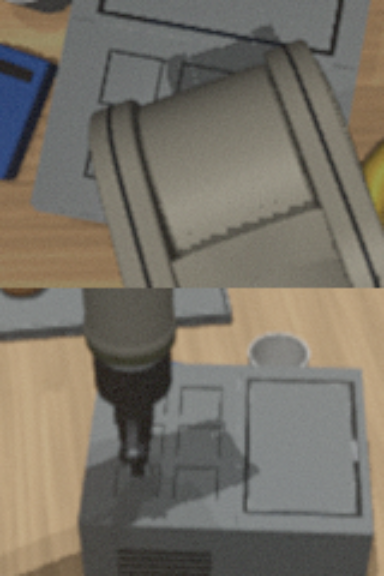

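The scene crop shows the shut fingertips over the near -y cover, at about (135,465). The top view is blocked by the arm. I'll correct the offset and feel downward.

Emit:
step_arm --pt "-3 2 5 0 0 1" --pt "0 0 4 0 0 0" --pt "0 0 2 0 0 0" --pt "0 0 0 0 0 0"

```text
clock: 3.58
position: [0.55, 0.0708, 0.1346]
ee_rot: [0.996, -0.094, 0.004, -0.002]
ft_force: [0.2, 0.1, -0.0]
grip_width: -0.003
```

```bash
python3 - <<'E'
from h import *
state()
E
```

```text
t 3.58 p [0.55   0.0708 0.1346] pack mm [-29.9 -61.4] F [ 0.19  0.05 -0.01] g -0.003
turn deg (tool) [-0.3  -0.45  0.34]
0 [-1.2  0.6  6.1]
1 [ -0.8 -61.4   6.4]
2 [  -0.4 -123.4    6.7]
3 [60.8  1.   6.6]
4 [ 61.2 -61.    6.9]
5 [  61.6 -123.     7.2]
```

Emit:
step_arm --pt "-1 0 3 0 0 0" --pt "0 0 2 0 0 0" --pt "0 0 2 0 0 0" --pt "0 0 1 0 0 0"

```text
clock: 4.08
position: [0.5493, 0.0711, 0.1286]
ee_rot: [0.996, -0.094, 0.005, -0.002]
ft_force: [-6.6, -1.4, 13.3]
grip_width: -0.004
```

Cover 0 is rigid: 13 N at z = 128.6 mm. Next cover.

Emit:
step_arm --pt "0 0 -10 0 0 0" --pt "0 -20 0 0 0 0" --pt "0 -20 0 0 0 0" --pt "0 -20 0 0 0 0" --pt "0 0 0 0 0 0" --pt "0 0 0 0 0 0"

```text
clock: 4.82
position: [0.5616, 0.1302, 0.1411]
ee_rot: [0.996, -0.095, 0.006, -0.002]
ft_force: [-0.3, 0.3, -0.5]
grip_width: 0.003
```

```bash
python3 - <<'E'
from h import *
state()
E
```

```text
t 4.83 p [0.5616 0.1302 0.1411] pack mm [-29.9  -0.9] F [-0.26  0.26 -0.51] g 0.003
turn deg (tool) [-0.27 -0.62  0.24]
0 [-1.5 61.2 12.3]
1 [-1.2 -0.8 12.6]
2 [ -1.  -62.8  12.9]
3 [60.5 61.4 12.9]
4 [60.8 -0.6 13.2]
5 [ 61.  -62.6  13.5]
```

Emit:
step_arm --pt "-1 -1 5 0 -0.6 0" --pt "0 0 3 0 0 0" --pt "0 0 2 0 0 0" --pt "0 0 2 0 0 0" --pt "0 0 1 0 0 0"

```text
clock: 5.45
position: [0.561, 0.1291, 0.1286]
ee_rot: [0.995, -0.096, 0.0, -0.002]
ft_force: [-7.2, -1.6, 16.1]
grip_width: 0.002
```

Cover 1 is rigid too: 16 N at z = 128.6 mm.

Emit:
step_arm --pt "0 0 -10 0 0 0" --pt "0 -20 0 0 0 0" --pt "0 -20 0 0 0 0" --pt "0 -20 0 0 0 0" --pt "0 0 0 0 0 0" --pt "0 0 0 0 0 0"

```text
clock: 6.2
position: [0.5728, 0.1936, 0.1388]
ee_rot: [0.995, -0.095, -0.0, -0.002]
ft_force: [0.3, -0.8, -0.1]
grip_width: 0.001
```

```bash
python3 - <<'E'
from h import *
state()
E
```

```text
t 6.2 p [0.5728 0.1936 0.1388] pack mm [-31.2  63.4] F [ 0.34 -0.85 -0.11] g 0.001
turn deg (tool) [-0.24  0.04  0.2 ]
0 [ -0.3 125.5   9.8]
1 [-0.  63.5 10.1]
2 [ 0.2  1.5 10.3]
3 [ 61.7 125.7   9.8]
4 [62.  63.7 10. ]
5 [62.2  1.7 10.3]
```

Emit:
step_arm --pt "0 1 4 0 0 0" --pt "0 0 2 0 0 0" --pt "0 0 2 0 0 0" --pt "0 0 2 0 0 0" --pt "0 0 1 0 0 0"

```text
clock: 6.82
position: [0.5728, 0.1905, 0.1287]
ee_rot: [0.995, -0.096, 0.0, -0.001]
ft_force: [-6.4, -1.3, 13.1]
grip_width: 0.003
```

Cover 2 is rigid as well. Now the far row, starting with cover 5.

Emit:
step_arm --pt "0 0 -10 0 0 0" --pt "20 0 0 0 0 0" --pt "20 0 0 0 0 0" --pt "20 0 0 0 0 0" --pt "0 0 0 0 0 0" --pt "0 0 0 0 0 0"

```text
clock: 7.58
position: [0.6333, 0.179, 0.1416]
ee_rot: [0.995, -0.096, 0.001, -0.002]
ft_force: [-1.1, -0.0, -0.4]
grip_width: -0.0
```

```bash
python3 - <<'E'
from h import *
state()
E
```

```text
t 7.58 p [0.6333 0.179  0.1416] pack mm [31.1 60.7] F [-1.06 -0.05 -0.36] g -0.0
turn deg (tool) [-0.23 -0.11  0.05]
0 [-62.2 122.7  12.5]
1 [-62.1  60.7  12.7]
2 [-62.1  -1.3  13. ]
3 [ -0.2 122.8  12.6]
4 [-0.1 60.8 12.9]
5 [-0.1 -1.2 13.1]
```

Emit:
step_arm --pt "0 -1 5 0 0 0" --pt "0 0 4 0 0 0" --pt "0 0 2 0 0 0" --pt "0 0 2 0 0 0" --pt "0 0 1 0 0 0"

```text
clock: 8.2
position: [0.6322, 0.1809, 0.1287]
ee_rot: [0.995, -0.096, 0.001, -0.002]
ft_force: [-4.7, -2.8, 11.4]
grip_width: 0.001
```

Cover 5 is rigid. On to cover 4.

Emit:
step_arm --pt "0 0 -10 0 0 0" --pt "0 20 0 0 0 0" --pt "0 20 0 0 0 0" --pt "0 20 0 0 0 0" --pt "0 0 0 0 0 0" --pt "0 0 0 0 0 0"

```text
clock: 8.95
position: [0.62, 0.1154, 0.1387]
ee_rot: [0.995, -0.097, 0.002, -0.001]
ft_force: [-1.0, -0.3, 1.2]
grip_width: -0.001
```

```bash
python3 - <<'E'
from h import *
state()
E
```

```text
t 8.95 p [0.62   0.1154 0.1387] pack mm [30.2 -4.2] F [-0.98 -0.32  1.18] g -0.001
turn deg (tool) [-0.16 -0.17 -0.04]
0 [-61.2  57.9   9.9]
1 [-61.2  -4.1  10.1]
2 [-61.2 -66.1  10.2]
3 [ 0.8 57.8 10.1]
4 [ 0.8 -4.2 10.2]
5 [  0.8 -66.2  10.4]
```

Emit:
step_arm --pt "1 -4 4 0 0 0" --pt "0 0 2 0 0 0" --pt "0 0 2 0 0 0" --pt "0 0 2 0 0 0" --pt "0 0 1 0 0 0"

```text
clock: 9.57
position: [0.6217, 0.1218, 0.1269]
ee_rot: [0.995, -0.096, 0.001, -0.002]
ft_force: [-1.2, -1.5, 3.5]
grip_width: -0.0
```

Cover 4 gives: z = 126.9 mm at only 3.5 N. I'll keep pressing.

Emit:
step_arm --pt "0 1 2 0 0 0" --pt "0 0 2 0 0 0" --pt "0 0 2 0 0 0" --pt "0 0 1 0 0 0"

```text
clock: 10.07
position: [0.6218, 0.1217, 0.1215]
ee_rot: [0.995, -0.095, 0.002, -0.002]
ft_force: [-6.0, -0.6, 15.7]
grip_width: 0.002
```

The cover is fully down (7 mm). Now lift and draw the hand clear, back and toward -y.

Emit:
step_arm --pt "0 0 0 0 0 0" --pt "0 0 -10 0 0 0" --pt "0 0 -20 0 0 0" --pt "0 0 -30 0 0 0" --pt "0 0 -30 0 0 0" --pt "-20 20 -10 0 0 0" --pt "-20 40 0 0 0 0" --pt "-20 40 0 0 0 0" --pt "0 50 0 0 0 0" --pt "0 50 0 0 0 0" --pt "0 50 0 0 0 0" --pt "0 50 0 0 0 0" --pt "0 30 0 0 0 0" --pt "0 0 0 0 0 0" --pt "0 0 0 0 0 0"

```text
clock: 11.95
position: [0.4967, -0.2011, 0.2371]
ee_rot: [0.995, -0.095, 0.007, -0.001]
ft_force: [0.2, 0.6, 0.3]
grip_width: -0.003
```

```bash
python3 - <<'E'
from h import *
for n in("scene","top"): cv2.imwrite(f"pics/{n}2.png",manip.camera(n))
a=cv2.imread("pics/top2.png");b=cv2.imread("pics/scene2.png")
cv2.imwrite("pics/c2.png",cv2.resize(np.hstack([a,b]),None,fx=.78,fy=.78))
# bystander shift: blue and yellow/brown masks before vs after
i0=cv2.imread("pics/top0.png")
for nm,lo,hi,r in(("batt",(100,100,60),(130,255,255),(100,160,160,230)),("banana",(22,120,80),(35,255,255),(270,190,320,280))):
    for i in(i0,a):
        m=cv2.inRange(cv2.cvtColor(i,cv2.COLOR_BGR2HSV),lo,hi)[r[1]:r[3],r[0]:r[2]];ys,xs=np.nonzero(m);print(nm,len(xs),xs.mean()+r[0],ys.mean()+r[1])
print(manip.get_obs()["ft_force"],manip.get_obs()["clock"])
state()
E
```

```text
batt 1261 128.4670896114195 196.91038858049166
batt 1266 128.5434439178515 196.90205371248027
banana 1068 288.0383895131086 238.6189138576779
banana 1069 288.09448082319926 238.5135640785781
[-0.0481493   0.56852809 -0.50956927] 12.05
t 12.05 p [ 0.4968 -0.2009  0.2368] pack mm [ -29.8 -338.3] F [-0.05  0.57 -0.51] g -0.001
turn deg (tool) [-0.2  -0.83  0.22]
0 [  -1.7 -276.   109.3]
1 [  -1.4 -338.   109.5]
2 [  -1.2 -400.   109.8]
3 [  60.3 -275.7  110.2]
4 [  60.6 -337.7  110.4]
5 [  60.8 -399.7  110.7]
```

View pics/c2.png

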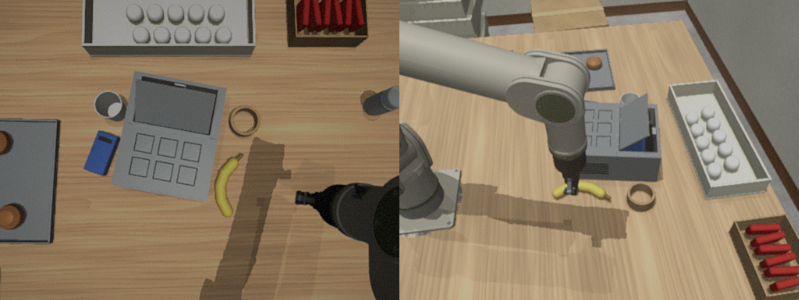

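The door is open in the scene half, with its leaf raised at about (635,118) and the interior visible. The cup (110,105), tape (243,121), battery and banana look unmoved. I'll check the door angle and the cup and tape numerically.

```bash
python3 - <<'E'
from h import *
a=cv2.imread("pics/scene2.png");i=manip.camera_info("scene");K,R,t=[np.array(i[k]) for k in("camera_matrix","R","t")]
for ang,col in((.5,(0,0,255)),(.7,(0,255,0))):
    for y in(-97,97):
        q=np.array([83+116*np.cos(ang),y])/1000
        X=np.r_[O+Rp@q,.13+.116*np.sin(ang)];u=K@(R@X+t);u=u[:2]/u[2];print(ang,u.round(1));cv2.circle(a,tuple(int(v) for v in u.round()),2,col,-1)
cv2.imwrite("pics/c3.png",cv2.resize(a[100:250,220:360],None,fx=4,fy=4))
g0,g2=[cv2.cvtColor(cv2.imread(f"pics/top{k}.png"),cv2.COLOR_BGR2GRAY) for k in(0,2)]
for nm,(x,y) in(("cup",(141,135)),("tape",(313,155))):
    r=lambda g,p:g[y-p:y+p,x-p:x+p]
    m=cv2.matchTemplate(r(g2,32),r(g0,22),cv2.TM_CCOEFF_NORMED);_,v,_,l=cv2.minMaxLoc(m);print(nm,v,np.array(l)-10)
E
```

```text
0.5 [325.1 178.3]
0.5 [322.3 124.2]
0.7 [320.4 172.7]
0.7 [317.9 118.6]
cup 0.9943636655807495 [0 0]
tape 0.9883211255073547 [0 0]
```

View pics/c3.png

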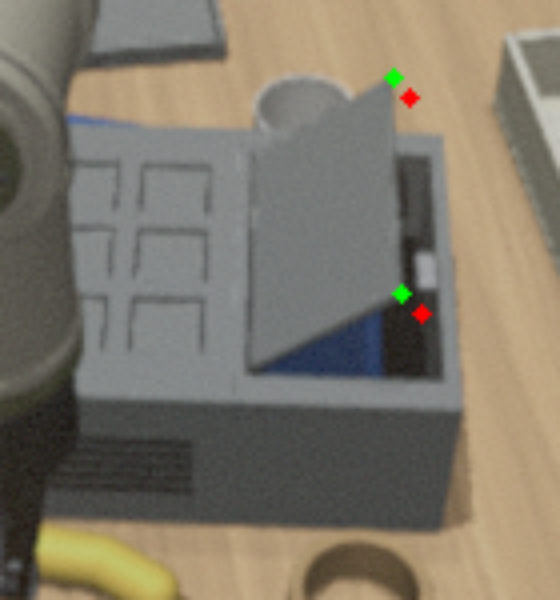

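The door's free-edge corners sit on the 0.7 rad marks (green), so the door is fully open. The covers look flush and the bystanders haven't moved.

```bash
python3 -c "
from workcell import manip
print(manip.hand_in())"
```

```text
the job is handed in; nothing more can be done
None
```

The battery door is open and the job is handed in, at about 12 s of the 51 s allowed; the hand-in gives no verdict.

- **Finding the release:** I felt five of the six covers with shut fingertips. Four were rigid, giving 11–16 N at z ≈ 128.6 mm: all three in the near row (x = -31 mm), and the far-row cover at y = +62 mm. The far-row middle cover (x = 31, y = 0 mm) gave way at 3.5 N, and I pressed it fully down to z = 121.5 mm. The sixth cover did not need testing.
- **Door:** after lifting off and drawing the hand clear to the -y side, the free-edge corners in the scene camera sat on the marks projected for 0.7 rad.
- **Release cover:** it looks flush in the pictures, with nothing touching it. I could not measure its height directly.
- **Bystanders and contact:** the spare battery, banana, tape roll and cup moved less than a pixel in the top view. The last wrist force reading was under 1 N, so the hand was touching nothing.

No check failed or disagreed.

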